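# Shut the rings of a sample binder and turn its top board over

### The job

The sample binder lies open with its rings sprung apart: press the red-padded lever at the near end of its spine down flat, which shuts the rings. Only then turn the top board over on the rings by getting a fingertip under its orange tab, so that it lies flat on the pile at the left. Push with the fingertips, do not pinch the board between them, and leave the other things on the desk where they are.

Things in the scene. Friction and masses are not known exactly. Their poses are not given: they have to be found in the camera images.
- binder: dark blue ring binder lying open, fixed to the desk, 460 mm across, covers 4 mm thick. Origin: under the spine, on the desk, halfway along the boards; x runs along the spine away from the robot, y to its left, z up. Covers and spine reach from x -142 to 122 mm. On either side lies a pile of boards, 210 mm along x (-105 to 105), from 18 to 168 mm off the spine's middle, top 30 mm above the desk.
- lever (a joint): lever at the near end of the spine that works the rings through a linkage: about 0 = it stands up at about 34 degrees, leaning toward the robot, rings open; 0.6 rad = down flat along the spine, rings shut. It stays where it is left and yields to about 3 to 6 N pushed down on its pad.
- lever_pad (a point): middle of the upper face of the lever's red pad (24 mm across, 20 mm long), 46 mm from the lever's hinge, whose axis lies along the binder's y at binder x = -85 mm, 11.5 mm above the desk. It stands about 41 mm above the desk with the lever up, 16 mm when the lever is flat, 46 mm to the near side of the hinge and 26 mm beyond the boards' near edge
- board (a joint): the top sample board, stiff, 5 mm thick, 210 mm along the spine, reaching 18 to 169 mm from the turning axis, 0.17 kg. 0 = flat on the right-hand pile, 1.57 = upright, 3.14 rad = flat on the left-hand pile. It turns about the rings' centre line, which lies along the binder's x 34.5 mm above the desk. Let go, it falls to either side, slowly (up to about 3 rad/s)
- tab_edge (a point): middle of the outer edge of the board's orange tab, at mid thickness, 196 mm from the turning axis. The tab is 60 mm along the spine, 5 mm thick and stands out 27 mm beyond the board and the pile; at the start its underside is 32 mm above the desk and 28 mm above the cover below it (cover edge 230 mm from the axis)
- axis_mid (a point): point on the board's turning axis beside the middle of the tab (binder x = 12 mm, y = 0, 34.5 mm above the desk)
- phone: black phone lying flat, 82x164x10 mm, origin at the centre of its underside; bystander
- tape_measure: yellow tape measure, 60x74x30 mm, origin at the centre of its underside; bystander
- pencil: green pencil, 117 mm long, 7 mm thick, origin at the centre of its underside; bystander
- eraser: blue and white eraser, 24x52x12 mm, origin at the centre of its underside; bystander
- mouse: white mouse, 108x62x40 mm, origin at the centre of its underside; bystander
- spectacles: wire spectacles on the cream notebook at the right, 138x136x48 mm, origin at the centre of their underside; bystander
- ring_mid (a point): middle of the turning axis, 34.5 mm above the desk: centre of the middle one of three steel rings 48 mm across (at binder x = -45, 22 and 89 mm; tops 59 mm above the desk). While open, their left halves lean up to 25 mm further to the left
- right_pile (a point): middle of the top of the right-hand pile, 30 mm above the desk. Tabs of other boards stick 20 mm out of the piles: on the right a green one (binder x -100 to -60 mm) and a yellow one (x 69 to 103 mm), on the left a red and a blue one

How it is judged:
By the outcome, as a careful person would: the job done as asked, in the order asked, and still so for the second after the job is handed in, with the robot touching nothing.
It also fails if it takes over 50 s, if anything falls off the work surface, if the arm or the gripper's body presses on something with over 40 N, if the wrist force passes 120 N, or if a joint passes its speed limit or range.

### The arm

A 6-joint arm with a two-finger parallel gripper is mounted at the origin on a cart in front of the work surface, level with it; the furniture and walls round the work are solid. World frame = base frame: x ahead of the robot, y to its left, z up, the work surface at z = 0. Lengths are in m, angles in rad, forces in N, time in s.
With the tool pointing down it reaches from about 0.275 to 1 m from the base axis. Payload 8.4 kg.
Tool frame: the origin (TCP) lies midway between the tips of the shut fingers; the grasp point (between the pads) lies 19 mm behind it; z points along the fingers, y is the line along which they close (so a half turn about z gives the same grasp; the last joint's range is limited). The gripper opens to 85 mm and grips with 20 to 120 N. Pads are 22 mm wide; open, the fingers measure 114 mm over their backs; the gripper's body (76 mm by 85 mm) begins 54 mm behind the grasp point. The pads swing forward as they close: fully open they stand 13 mm farther back than shut.
Start: joints at [1.233, 0.353, 1.633, -0, 1.155, -0.002], TCP at [0.206, 0.59, 0.231] pointing down, gripper open.
Joint ranges: [-2.63, 2.63], [-0.92, 2.1], [0.06, 2.66], [-1.3, 4.44], [0, 2.69], [-3.02, 3.02]. Speed limits (rad/s): [2.22, 2.22, 2.79, 3.14, 3.14, 3.14].

### API

Orientations are given as [roll, pitch, yaw] about the fixed x, y, z axes, in that order (R = Rz(yaw) Ry(pitch) Rx(roll)).
In Python, from cell import * gives the robot as it stands. The module is installed in compiled form; this text tells all that it offers.
- The arm moves only by the shell command python3 -m crank 'ROWS' [FORCE]. ROWS is JSON, a list that holds one entry, the list of rows, each a list of 7 numbers: the shift along the tool's x, y, z in m, then the turn, a rotation vector about the tool's x, y, z in rad, then the finger opening in m, from 0 to 0.0854. A call has exactly 5 rows; each row shifts and turns the commanded pose from where the row before left it, along the tool's axes as they then stand; what a row does not reach is not made up. A row lasts 1/10 s, in which the tool goes at most 50 mm and 8.59 degrees, less where a joint would pass 70% of its speed; a pose out of reach is approached as far as the arm can. A call with a gripper value outside its range is refused whole. The fingers move at their own pace and stop on an object; FORCE is the grip in N (left out, the last holds). Time passes only in rows, so rows that do not move let the fingers close, or fill a call up. It gives the time, the measured TCP pose, the force, the opening and the grip force at its end, in the units of the state.
- sense(): the state, without advancing time (a new reading comes with each control period).
- snapshot(name): name is "scene" or "top"; returns a dict with "color" (400x640x3 uint8, red, green, blue), "camera_matrix" (3x3 intrinsics, pixels), "k1" (the pictures are not rectified: a ray, as slopes to the right and down, at radius r is drawn at 1 + k1 r^2 times it, then the intrinsics apply), "cam_to_world" (4x4, takes a point from camera to world coordinates). Camera axes: x right, y down, z forward; pixel columns grow to the right and rows downward; lengths in m; the calibration is good to about 2 mm. A picture is of the moment at which its call begins. There is no depth.
- job_done(): hands the job in; it is judged then, once.
The state is a dict: "time_s": time; "joint_positions": joint angles; "qd": joint speeds; "joint_efforts": joint torques, N m; "tcp_pos": TCP position; "ee_rot": TCP orientation; "wrist_force": force on the tool from outside, world axes, zero at the start; "torque": the same for the moment, N m; "gripper_width": finger opening in m; "finger_force": force on a finger pad.
Only numpy, scipy, OpenCV 4.12 (cv2) and the standard library are available. Lean on these libraries where they do the work, as an engineer would, in place of code of your own. Each camera call takes 0.05 s, during which the arm holds its last target. There are 200 camera calls.

## Working session

There is one attempt and no reset: what is moved stays moved. The work goes in short steps, Python scripts to look and compute and a shell command to move; the robot and the scene stay as the last step left them, time stands still between calls to the robot, and variables do not carry over. Pictures are saved under pics/ and viewed, at most 10 in all, crops included, and the job is handed in when it is done.

```bash
mkdir -p pics; python3 - <<'E'
from cell import *
import cv2
for n in("scene","top"):
    s=snapshot(n); cv2.imwrite(f"pics/{n}0.png",s["color"][:,:,::-1]); print(n,s["camera_matrix"],s["k1"],s["cam_to_world"])
s=sense(); print(s)
E
```

```text
scene [[492.14660849   0.         320.24303075]
 [  0.         492.14660849 199.3485563 ]
 [  0.           0.           1.        ]] -0.017431093695170253 [[ 0.76265711 -0.25507937  0.59438089 -0.49789984]
 [-0.64666625 -0.31960127  0.69258775 -1.24597818]
 [ 0.01330004 -0.91257304 -0.4086974   0.75282608]
 [ 0.          0.          0.          1.        ]]
top [[394.74435426   0.         314.65169839]
 [  0.         394.74435426 193.89364132]
 [  0.           0.           1.        ]] -0.036156132563390855 [[ 0.01211936 -0.98462951  0.17423501  0.3646197 ]
 [-0.9997842  -0.01487239 -0.01450368 -0.01455672]
 [ 0.01687204 -0.17402164 -0.98459728  1.13631234]
 [ 0.          0.          0.          1.        ]]
{'time_s': 0.1, 'joint_positions': array([ 1.23257941e+00,  3.53592781e-01,  1.63402159e+00,  6.38007122e-06,
        1.15523777e+00, -2.39996604e-03]), 'qd': array([ 0.00143075, -0.00147486, -0.00127074, -0.00028733, -0.00035116,
       -0.00104523]), 'joint_efforts': array([-5.23326853e-04, -6.06359553e+01, -3.42819464e+01,  1.84963784e-05,
        3.93671013e-03, -5.15020218e-06]), 'tcp_pos': array([0.2058221 , 0.58969425, 0.23064443]), 'ee_rot': array([-3.14033319e+00, -8.85651991e-06,  2.80577312e+00]), 'wrist_force': array([-0.75763674,  0.19688614, -0.19856285]), 'torque': array([-0.00984061, -0.05201914,  0.04990106]), 'finger_force': 0.0, 'gripper_width': 0.0850900448248885}
```

View pics/scene0.png

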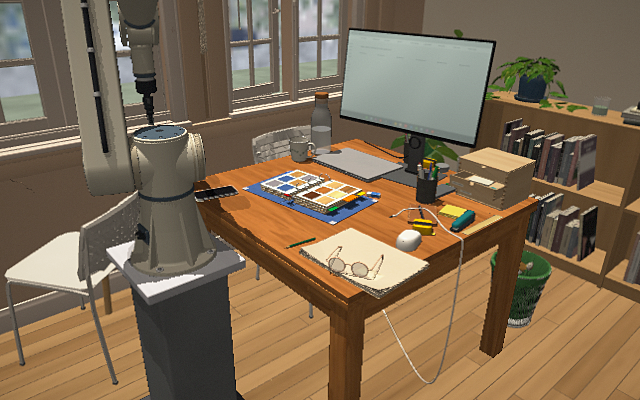

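View pics/top0.png

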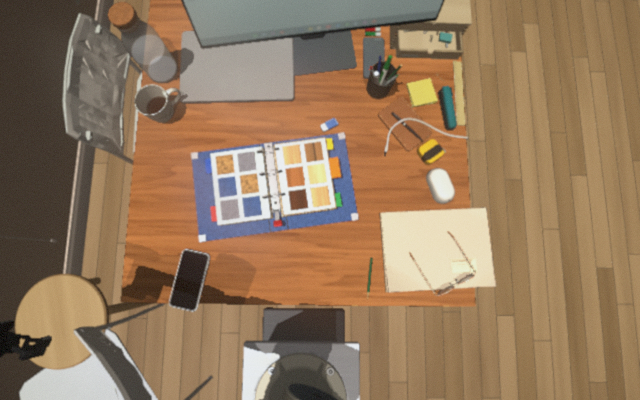

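The scene view shows the binder at about (312,195). In the top view its cover corners are near (194,156), (341,136), (355,216) and (202,239), with the orange tab at (335,167) and the lever at (278,223). I'll zoom in on the top view.

```bash
python3 - <<'E'
import cv2
i=cv2.imread("pics/top0.png")[125:250,185:365]
cv2.imwrite("pics/crop0.png",cv2.resize(i,None,fx=4.4,fy=4.4,interpolation=cv2.INTER_CUBIC))
E
```

```text
(no output)
```

View pics/crop0.png

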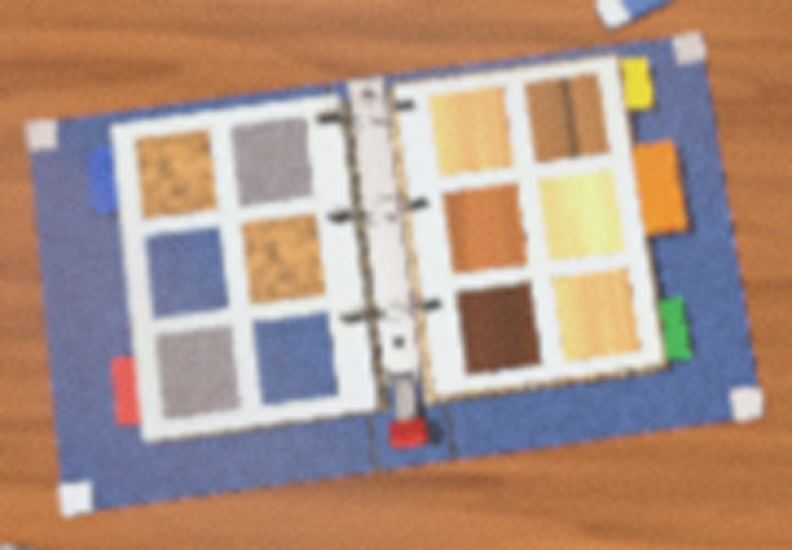

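The zoom shows the cover corners, the board and tab corners, and the red lever pad at about (408,434) in crop pixels. I'll fit the binder pose to these.

```bash
cat > h.py <<'E'
from cell import *
import numpy as np, cv2, json, os
from scipy.optimize import least_squares
from scipy.spatial.transform import Rotation as Rn
def project(s,P):
    C=np.asarray(s["cam_to_world"]);p=(np.asarray(P)-C[:3,3])@C[:3,:3]
    q=p[:,:2]/p[:,2:];q=q*(1+s["k1"]*(q**2).sum(1,keepdims=True));K=s["camera_matrix"]
    return q*[K[0,0],K[1,1]]+[K[0,2],K[1,2]]
def b2w(B,P):
    return Rn.from_euler('z',B[2]).apply(P)+[B[0],B[1],0]
def binder(): return np.load("B.npy")
def tool(zdir,xdir):   # binder-frame tool axes -> world Rotation
    z=np.array(zdir,float);z/=np.linalg.norm(z);x=np.array(xdir,float);x-=z*(x@z);x/=np.linalg.norm(x)
    return Rn.from_euler('z',binder()[2])*Rn.from_matrix(np.c_[x,np.cross(z,x),z])
def state():
    s=sense();B=binder();R=Rn.from_euler('xyz',s["ee_rot"])
    b=Rn.from_euler('z',-B[2]).apply(s["tcp_pos"]-[B[0],B[1],0])
    print("t",s["time_s"],"binder tcp mm",(b*1000).round(1),"F",s["wrist_force"].round(1),"j",s["joint_positions"].round(2))
    return s,R
def plan(p,R1,rows):
    """equal rows that take the tool to binder point p (m), orientation R1"""
    s,R=state();w=b2w(binder(),p)
    r=(R.inv()*R1).as_rotvec()/rows;A=sum(Rn.from_rotvec(r*k).as_matrix() for k in range(rows))
    d=np.linalg.solve(A,R.inv().apply(w-s["tcp_pos"]))
    print(rows,"rows of",(d).round(4),r.round(4),"|d|mm",np.linalg.norm(d)*1000,"deg",np.degrees(np.linalg.norm(r)))
E
python3 - <<'E'
from h import *
s=snapshot("top")
uv=np.array([(27,122),(703,34),(763,416),(63,515),(676,140),(689,232),(617,55),(664,362),(110,125),(145,440)])/4.4+[185,125]
P=np.array([(122,230,4),(122,-230,4),(-142,-230,4),(-142,230,4),(42,-196,37),(-18,-196,37),(105,-169,37),(-105,-169,37),(105,168,30),(-105,168,30)])/1000
f=lambda B:(project(s,b2w(B,P))-uv).ravel()
r=least_squares(f,[.45,0,0]);B=r.x;np.save("B.npy",B);print(B,f(B).round(1))
print("pad px pred",(project(s,b2w(B,np.array([[-.121,0,.041]])))-[185,125])*4.4)
down=tool([0,0,-1],[1,0,0]); down2=tool([0,0,-1],[-1,0,0])
plan([-.126,0,.12],down,25);plan([-.126,0,.12],down2,25)
print(b2w(B,np.array([[.012,-.2,0],[-.126,0,0]])))
E
```

```text
[0.5970497  0.0902314  0.15354043] [ 0.   0.3 -0.3  0.   0.1 -0.1 -0.1 -0.3 -0.5  0.  -0.3 -0.7  0.4 -0.2
  0.6  1.   0.4 -0.1 -0.4  0.1]
pad px pred [[406.85273458 426.90920873]]
t 0.15 binder tcp mm [-310.2  553.5  230.8] F [ 0.3 -0.1  0.2] j [ 1.23  0.35  1.63  0.    1.16 -0.  ]
25 rows of [-0.0278  0.0156  0.0044] [-0.000e+00  1.000e-04  1.061e-01] |d|mm 32.184631399211746 deg 6.078574672822331
t 0.15 binder tcp mm [-310.2  553.5  230.8] F [ 0.3 -0.1  0.2] j [ 1.23  0.35  1.63  0.    1.16 -0.  ]
25 rows of [-0.0128 -0.0198  0.0044] [-0.     -0.     -0.0196] |d|mm 23.981261199700413 deg 1.1214277024468213
[[ 0.6394961  -0.10558051  0.        ]
 [ 0.47253199  0.07096123  0.        ]]
```

```bash
R='[[[-0.0128,-0.0198,0.0044,0,0,-0.0196,0],[-0.0128,-0.0198,0.0044,0,0,-0.0196,0],[-0.0128,-0.0198,0.0044,0,0,-0.0196,0],[-0.0128,-0.0198,0.0044,0,0,-0.0196,0],[-0.0128,-0.0198,0.0044,0,0,-0.0196,0]]]' ; : unused
python3 -m crank '[[[-0.0128,-0.0198,0.0044,0,0,-0.0196,0],[-0.0128,-0.0198,0.0044,0,0,-0.0196,0],[-0.0128,-0.0198,0.0044,0,0,-0.0196,0],[-0.0128,-0.0198,0.0044,0,0,-0.0196,0],[-0.0128,-0.0198,0.0044,0,0,-0.0196,0]]]' 
python3 -m crank '[[[-0.0128,-0.0198,0.0044,0,0,-0.0196,0],[-0.0128,-0.0198,0.0044,0,0,-0.0196,0],[-0.0128,-0.0198,0.0044,0,0,-0.0196,0],[-0.0128,-0.0198,0.0044,0,0,-0.0196,0],[-0.0128,-0.0198,0.0044,0,0,-0.0196,0]]]' 
python3 -m crank '[[[-0.0128,-0.0198,0.0044,0,0,-0.0196,0],[-0.0128,-0.0198,0.0044,0,0,-0.0196,0],[-0.0128,-0.0198,0.0044,0,0,-0.0196,0],[-0.0128,-0.0198,0.0044,0,0,-0.0196,0],[-0.0128,-0.0198,0.0044,0,0,-0.0196,0]]]' 
python3 -m crank '[[[-0.0128,-0.0198,0.0044,0,0,-0.0196,0],[-0.0128,-0.0198,0.0044,0,0,-0.0196,0],[-0.0128,-0.0198,0.0044,0,0,-0.0196,0],[-0.0128,-0.0198,0.0044,0,0,-0.0196,0],[-0.0128,-0.0198,0.0044,0,0,-0.0196,0]]]' 
python3 -m crank '[[[-0.0128,-0.0198,0.0044,0,0,-0.0196,0],[-0.0128,-0.0198,0.0044,0,0,-0.0196,0],[-0.0128,-0.0198,0.0044,0,0,-0.0196,0],[-0.0128,-0.0198,0.0044,0,0,-0.0196,0],[-0.0128,-0.0198,0.0044,0,0,-0.0196,0]]]' 
python3 - <<'E'
from h import *
plan([-.126,0,.05],tool([0,0,-1],[-1,0,0]),5)
E
```

```text
time_s: 0.65
tcp_pos: [0.2382, 0.4757, 0.2089]
ee_rot: [-3.141, -0.0, 2.905]
wrist_force: [0.3, -0.4, 0.3]
gripper_width: 0.0122
finger_force: 0.0
time_s: 1.15
tcp_pos: [0.2815, 0.3661, 0.187]
ee_rot: [-3.141, -0.0, 3.003]
wrist_force: [-0.0, 0.3, -0.2]
gripper_width: -0.0001
finger_force: 0.0
time_s: 1.65
tcp_pos: [0.3353, 0.2613, 0.1651]
ee_rot: [-3.142, -0.0, 3.101]
wrist_force: [-0.3, 0.8, -0.8]
gripper_width: -0.0001
finger_force: 0.0
time_s: 2.15
tcp_pos: [0.3992, 0.1622, 0.1431]
ee_rot: [3.142, -0.0, -3.085]
wrist_force: [0.1, 0.0, 0.2]
gripper_width: -0.0002
finger_force: 0.0
time_s: 2.65
tcp_pos: [0.4724, 0.0698, 0.121]
ee_rot: [3.142, -0.0, -2.987]
wrist_force: [0.4, -0.1, -0.1]
gripper_width: -0.0
finger_force: 0.0
t 2.65 binder tcp mm [-126.3   -1.1  121. ] F [ 0.4 -0.1 -0.1] j [ 0.14  0.27  2.04  0.    0.83 -1.58]
5 rows of [-0.0001  0.0002  0.0142] [ 0.     -0.      0.0003] |d|mm 14.205705886124951 deg 0.014786344675181315
```

```bash
python3 -m crank '[[[0,0,0.014,0,0,0,0],[0,0,0.014,0,0,0,0],[0,0,0.014,0,0,0,0],[0,0,0.014,0,0,0,0],[0,0,0.014,0,0,0,0]]]' 
python3 -m crank '[[[0,0,0.005,0,0,0,0],[0,0,0.005,0,0,0,0],[0,0,0.005,0,0,0,0],[0,0,0.005,0,0,0,0],[0,0,0.005,0,0,0,0]]]' 
python3 -m crank '[[[0,0,0.002,0,0,0,0],[0,0,0.002,0,0,0,0],[0,0,0.002,0,0,0,0],[0,0,0.002,0,0,0,0],[0,0,0.0,0,0,0,0]]]' 
python3 - <<'E'
from h import *
state()
E
```

```text
time_s: 3.15
tcp_pos: [0.4719, 0.0706, 0.0507]
ee_rot: [-3.142, -0.0, -2.988]
wrist_force: [-0.2, 0.2, 0.1]
gripper_width: -0.0
finger_force: 0.0
time_s: 3.65
tcp_pos: [0.4726, 0.0708, 0.0263]
ee_rot: [-3.142, 0.001, -2.987]
wrist_force: [-1.8, -0.6, 3.5]
gripper_width: -0.0001
finger_force: 1.2
time_s: 4.15
tcp_pos: [0.472, 0.0707, 0.0181]
ee_rot: [-3.142, 0.0, -2.987]
wrist_force: [-0.3, 0.5, 0.1]
gripper_width: -0.0002
finger_force: 0.0
t 4.15 binder tcp mm [-126.5   -0.2   18.1] F [-0.3  0.5  0.1] j [ 0.15  0.46  2.09  0.    0.59 -1.58]
```

```bash
python3 -m crank '[[[0,0,0.001,0,0,0,0],[0,0,0.001,0,0,0,0],[0,0,0.001,0,0,0,0],[0,0,0.0,0,0,0,0],[0,0,0.0,0,0,0,0]]]' 
python3 -m crank '[[[0,0,0.0005,0,0,0,0],[0,0,0.0005,0,0,0,0],[0,0,0.0005,0,0,0,0],[0,0,0.0,0,0,0,0],[0,0,0.0,0,0,0,0]]]' 

```

```text
time_s: 4.65
tcp_pos: [0.472, 0.0707, 0.0155]
ee_rot: [-3.142, 0.0, -2.987]
wrist_force: [-1.7, 0.4, 5.4]
gripper_width: 0.0001
finger_force: 2.7
time_s: 5.15
tcp_pos: [0.472, 0.0707, 0.0151]
ee_rot: [-3.142, 0.0, -2.987]
wrist_force: [-6.7, -1.6, 25.6]
gripper_width: -0.0002
finger_force: 12.8
```

```bash
python3 -m crank '[[[0,0,-0.01,0,0,0,0],[0,0,-0.03,0,0,0,0],[0,0,-0.04,0,0,0,0],[0,0,-0.05,0,0,0,0],[0,0,-0.05,0,0,0,0]]]' 
python3 - <<'E'
from h import *
s=snapshot("top");i=s["color"][125:250,185:365,::-1]
cv2.imwrite("pics/crop1.png",cv2.resize(i,None,fx=4.4,fy=4.4,interpolation=cv2.INTER_CUBIC))
plan([.012,-.27,.16],tool([0,1,-1],[0,1,1]),20)
plan([.012,-.27,.16],tool([0,1,-1],[0,1,1]),25)
E
```

```text
time_s: 5.65
tcp_pos: [0.4716, 0.0706, 0.1955]
ee_rot: [3.142, -0.0, -2.987]
wrist_force: [0.8, 0.0, 0.1]
gripper_width: -0.0003
finger_force: 0.0
t 5.7 binder tcp mm [-1.227e+02 -2.000e-01  2.033e+02] F [4.1 0.1 6.7] j [ 0.15  0.15  1.97  0.    1.01 -1.58]
20 rows of [-0.0155 -0.0064 -0.0043] [-0.0303  0.0311  0.0743] |d|mm 17.284973667556308 deg 4.933573842810053
t 5.7 binder tcp mm [-1.227e+02 -2.000e-01  2.033e+02] F [4.1 0.1 6.7] j [ 0.15  0.15  1.97  0.    1.01 -1.58]
25 rows of [-0.0124 -0.005  -0.0035] [-0.0243  0.0249  0.0595] |d|mm 13.829515351644162 deg 3.9468590742480427
```

View pics/crop1.png

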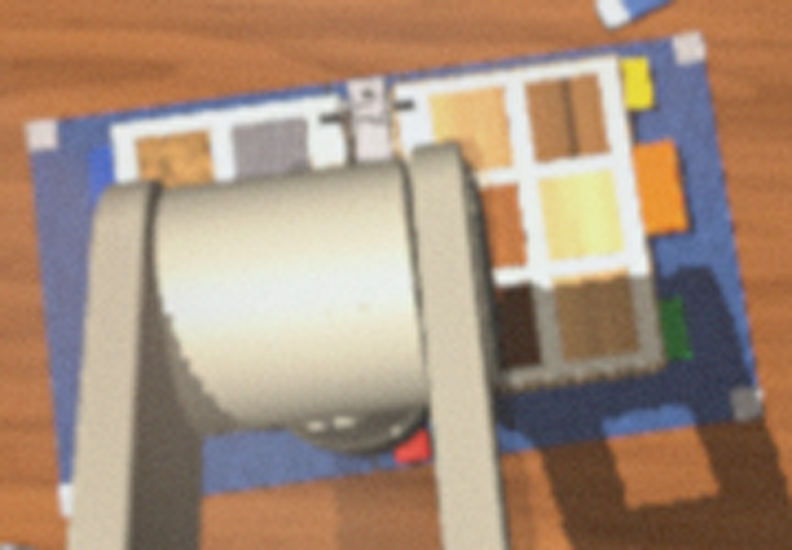

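The arm hides most of the lever; only part of the red pad shows, at about (412,445). I'll move to the staging pose and look again.

```bash
python3 -m crank '[[[-0.0155,-0.0064,-0.0043,-0.0303,0.0311,0.0743,0],[-0.0155,-0.0064,-0.0043,-0.0303,0.0311,0.0743,0],[-0.0155,-0.0064,-0.0043,-0.0303,0.0311,0.0743,0],[-0.0155,-0.0064,-0.0043,-0.0303,0.0311,0.0743,0],[-0.0155,-0.0064,-0.0043,-0.0303,0.0311,0.0743,0]]]'
python3 -m crank '[[[-0.0155,-0.0064,-0.0043,-0.0303,0.0311,0.0743,0],[-0.0155,-0.0064,-0.0043,-0.0303,0.0311,0.0743,0],[-0.0155,-0.0064,-0.0043,-0.0303,0.0311,0.0743,0],[-0.0155,-0.0064,-0.0043,-0.0303,0.0311,0.0743,0],[-0.0155,-0.0064,-0.0043,-0.0303,0.0311,0.0743,0]]]'
python3 -m crank '[[[-0.0155,-0.0064,-0.0043,-0.0303,0.0311,0.0743,0],[-0.0155,-0.0064,-0.0043,-0.0303,0.0311,0.0743,0],[-0.0155,-0.0064,-0.0043,-0.0303,0.0311,0.0743,0],[-0.0155,-0.0064,-0.0043,-0.0303,0.0311,0.0743,0],[-0.0155,-0.0064,-0.0043,-0.0303,0.0311,0.0743,0]]]'
python3 -m crank '[[[-0.0155,-0.0064,-0.0043,-0.0303,0.0311,0.0743,0],[-0.0155,-0.0064,-0.0043,-0.0303,0.0311,0.0743,0],[-0.0155,-0.0064,-0.0043,-0.0303,0.0311,0.0743,0],[-0.0155,-0.0064,-0.0043,-0.0303,0.0311,0.0743,0],[-0.0155,-0.0064,-0.0043,-0.0303,0.0311,0.0743,0]]]'
python3 - <<'E'
from h import *
s=snapshot("top");i=s["color"][125:250,185:365,::-1]
cv2.imwrite("pics/crop2.png",cv2.resize(i,None,fx=4.4,fy=4.4,interpolation=cv2.INTER_CUBIC))
print((project(s,b2w(binder(),np.array([[-.131,0,.016],[-.121,0,.041]])))-[185,125])*4.4)
plan([.012,-.27,.16],tool([0,1,-1],[0,1,1]),5)
plan([.012,-.225,.021],tool([0,1,-1],[0,1,1]),10)
E
```

```text
time_s: 6.2
tcp_pos: [0.5513, 0.0382, 0.2084]
ee_rot: [3.02, -0.18, 2.931]
wrist_force: [-0.3, 0.9, 0.8]
gripper_width: -0.0002
finger_force: 0.0
time_s: 6.7
tcp_pos: [0.613, -0.0217, 0.204]
ee_rot: [2.969, -0.391, 2.572]
wrist_force: [0.5, -0.6, -0.5]
gripper_width: 0.0005
finger_force: 0.0
time_s: 7.2
tcp_pos: [0.6468, -0.0978, 0.1823]
ee_rot: [3.005, -0.604, 2.182]
wrist_force: [-0.1, -0.6, -0.4]
gripper_width: -0.0
finger_force: 0.0
time_s: 7.7
tcp_pos: [0.6463, -0.1767, 0.1478]
ee_rot: [-3.125, -0.786, 1.71]
wrist_force: [0.5, 0.4, 0.2]
gripper_width: 0.0005
finger_force: 0.0
[[411.73873563 446.23534186]
 [406.85273458 426.90920873]]
t 7.75 binder tcp mm [   5.6 -273.7  145.5] F [-1.9 -1.8 -1.8] j [-0.55  0.8   1.31  0.57  1.61 -0.84]
5 rows of [ 0.0026  0.0012 -0.0015] [-0.0011 -0.0005 -0.0036] |d|mm 3.2565171462029023 deg 0.21861780300125508
t 7.75 binder tcp mm [   5.6 -273.7  145.5] F [-1.9 -1.8 -1.8] j [-0.55  0.8   1.31  0.57  1.61 -0.84]
10 rows of [-0.0054  0.0007  0.0122] [-0.0006 -0.0002 -0.0018] |d|mm 13.38225145225698 deg 0.10930890150062754
```

View pics/crop2.png

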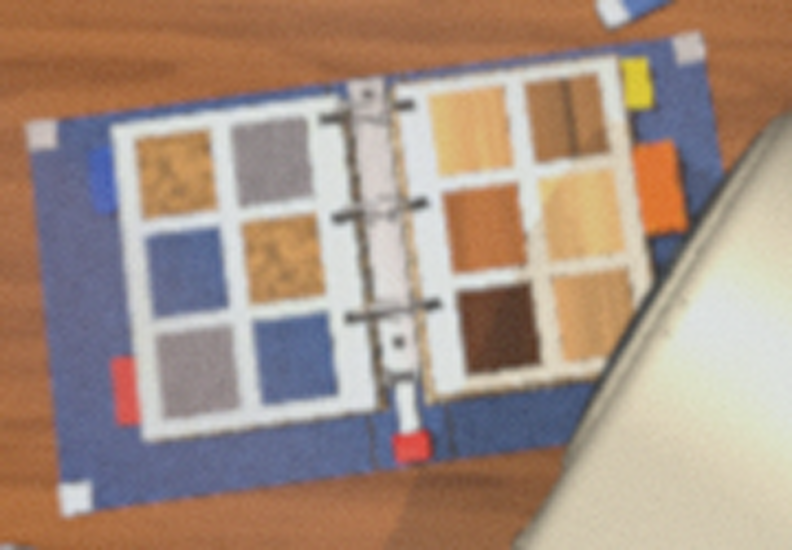

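The lever pad is now at (411,446), which is where it should be when flat. The rings are closed and the board hasn't moved. Next I'll go down to the pose outside the tab.

```bash
python3 - <<'E'
from h import *
t=np.radians(35);R=tool([0,np.cos(t),-np.sin(t)],[0,1,1])
plan([.012,-.238,.028],R,10)
E
```

```text
t 7.75 binder tcp mm [   5.6 -273.7  145.5] F [-1.9 -1.8 -1.8] j [-0.55  0.8   1.31  0.57  1.61 -0.84]
10 rows of [-0.0066  0.0007  0.0103] [-0.0004  0.0172 -0.0019] |d|mm 12.310435899944027 deg 0.9926129155845579
```

```bash
python3 -m crank '[[[-0.0066,0.0007,0.0103,-0.0004,0.0172,-0.0019,0],[-0.0066,0.0007,0.0103,-0.0004,0.0172,-0.0019,0],[-0.0066,0.0007,0.0103,-0.0004,0.0172,-0.0019,0],[-0.0066,0.0007,0.0103,-0.0004,0.0172,-0.0019,0],[-0.0066,0.0007,0.0103,-0.0004,0.0172,-0.0019,0]]]'
python3 -m crank '[[[-0.0066,0.0007,0.0103,-0.0004,0.0172,-0.0019,0],[-0.0066,0.0007,0.0103,-0.0004,0.0172,-0.0019,0],[-0.0066,0.0007,0.0103,-0.0004,0.0172,-0.0019,0],[-0.0066,0.0007,0.0103,-0.0004,0.0172,-0.0019,0],[-0.0066,0.0007,0.0103,-0.0004,0.0172,-0.0019,0]]]'
python3 - <<'E'
from h import *
t=np.radians(35);R=tool([0,np.cos(t),-np.sin(t)],[0,1,1])
plan([.012,-.225,.016],R,5)
plan([.012,-.194,.016],R,5)
s=snapshot("scene");i=s["color"][165:230,230:400,::-1]
cv2.imwrite("pics/sc1.png",cv2.resize(i,None,fx=4.6,fy=4.6,interpolation=cv2.INTER_CUBIC))
E
```

```text
time_s: 8.25
tcp_pos: [0.6468, -0.1593, 0.0881]
ee_rot: [-3.138, -0.873, 1.729]
wrist_force: [0.5, 0.3, 0.6]
gripper_width: -0.0001
finger_force: 0.0
time_s: 8.75
tcp_pos: [0.6471, -0.1397, 0.0305]
ee_rot: [3.13, -0.958, 1.744]
wrist_force: [-0.3, 0.2, 0.6]
gripper_width: 0.0
finger_force: 0.0
t 8.75 binder tcp mm [  14.3 -234.8   30.5] F [-0.3  0.2  0.6] j [-0.54  1.    1.3   0.67  1.58 -0.97]
5 rows of [-0.0012 -0.0005  0.0033] [-0.0009  0.0003  0.0023] |d|mm 3.542350988449711 deg 0.14034753291336338
t 8.75 binder tcp mm [  14.3 -234.8   30.5] F [-0.3  0.2  0.6] j [-0.54  1.    1.3   0.67  1.58 -0.97]
5 rows of [ 0.0023 -0.0004  0.0084] [-0.0009  0.0003  0.0023] |d|mm 8.682689330038679 deg 0.14034753291336338
```

View pics/sc1.png

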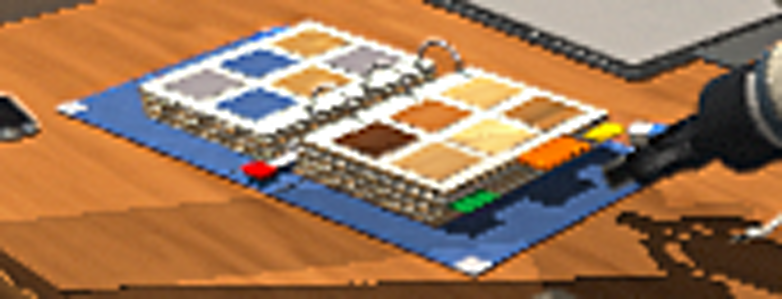

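The rings are shut and the lever is flat at (258,170). The fingertip at (612,180) is just outside the orange tab at (553,150). I'll lower it, then slide it under.

```bash
python3 -m crank '[[[-0.0012,-0.0005,0.0033,-0.0009,0.0003,0.0023,0],[-0.0012,-0.0005,0.0033,-0.0009,0.0003,0.0023,0],[-0.0012,-0.0005,0.0033,-0.0009,0.0003,0.0023,0],[-0.0012,-0.0005,0.0033,-0.0009,0.0003,0.0023,0],[-0.0012,-0.0005,0.0033,-0.0009,0.0003,0.0023,0]]]'
python3 -m crank '[[[0.003,0,0.004,0,0,0,0],[0.003,0,0.004,0,0,0,0],[0.003,0,0.004,0,0,0,0],[0.003,0,0.004,0,0,0,0],[0,0,0,0,0,0,0]]]'
python3 - <<'E'
from h import *
t=np.radians(35);R=tool([0,np.cos(t),-np.sin(t)],[0,1,1])
plan([.012,-.194,.016],R,5)
E
```

```text
time_s: 9.3
tcp_pos: [0.6432, -0.1304, 0.0173]
ee_rot: [3.141, -0.958, 1.724]
wrist_force: [0.7, 1.1, -0.5]
gripper_width: -0.0
finger_force: 0.0
time_s: 9.8
tcp_pos: [0.6399, -0.1099, 0.0179]
ee_rot: [-3.141, -0.959, 1.724]
wrist_force: [-0.6, 0.4, 0.4]
gripper_width: -0.0
finger_force: 0.0
t 9.8 binder tcp mm [  11.7 -204.3   17.9] F [-0.6  0.4  0.4] j [-0.52  0.99  1.36  0.7   1.53 -0.98]
5 rows of [0.0009 0.0001 0.0019] [-0.0002  0.0002 -0.    ] |d|mm 2.0916196135102165 deg 0.01579350755407366
```

```bash
python3 -m crank '[[[0.001,0,0.002,0,0,0,0],[0.001,0,0.002,0,0,0,0],[0.001,0,0.002,0,0,0,0],[0.001,0,0.002,0,0,0,0],[0.001,0,0.002,0,0,0,0]]]'
cat >> h.py <<'E'
def arc(p0,p1,r,n,th=35):
    """rows taking the leading finger corner from current place along the board's arc"""
    s,R=state();B=binder();b=Rn.from_euler('z',-B[2]).apply(s["tcp_pos"]-[B[0],B[1],0])
    t=np.radians(th);c=np.array([b[1]+.011*np.sin(t),b[2]+.011*np.cos(t)])
    print("corner",c.round(4),"phi",np.degrees(np.arctan2(c[1]-.0345,-c[0])).round(1),"r",np.hypot(c[0],c[1]-.0345))
    for k in range(n):
        f=np.radians(p0+(p1-p0)*(k+1)/n);q=np.array([-r*np.cos(f)-.0025*np.sin(f),.0345+r*np.sin(f)-.0025*np.cos(f)])
        d=q-c;c=q;w=R.inv().apply(Rn.from_euler('z',B[2]).apply([(.012-b[0])/n,d[0],d[1]]));print(f"[{w[0]:.4f},{w[1]:.4f},{w[2]:.4f},0,0,0,0]",end="," if (k+1)%5 else "\n")
E
python3 - <<'E'
from h import *
arc(-1,119,.185,30)
E
```

```text
time_s: 10.3
tcp_pos: [0.6382, -0.0996, 0.016]
ee_rot: [-3.141, -0.959, 1.724]
wrist_force: [0.4, -0.1, -0.3]
gripper_width: 0.0002
finger_force: 0.0
t 10.3 binder tcp mm [  11.7 -193.9   16. ] F [ 0.4 -0.1 -0.3] j [-0.51  0.99  1.38  0.7   1.51 -0.98]
corner [-0.1876  0.025 ] phi -2.9 r 0.1878370185833652
[0.0152,0.0000,-0.0074,0,0,0,0],[0.0111,0.0000,-0.0066,0,0,0,0],[0.0115,0.0000,-0.0058,0,0,0,0],[0.0119,0.0000,-0.0050,0,0,0,0],[0.0122,0.0000,-0.0042,0,0,0,0]
[0.0125,0.0000,-0.0033,0,0,0,0],[0.0127,0.0000,-0.0024,0,0,0,0],[0.0128,0.0000,-0.0015,0,0,0,0],[0.0129,0.0000,-0.0006,0,0,0,0],[0.0129,0.0000,0.0003,0,0,0,0]
[0.0129,0.0000,0.0012,0,0,0,0],[0.0127,0.0000,0.0021,0,0,0,0],[0.0126,0.0000,0.0029,0,0,0,0],[0.0123,0.0000,0.0038,0,0,0,0],[0.0120,0.0000,0.0047,0,0,0,0]
[0.0117,0.0000,0.0055,0,0,0,0],[0.0113,0.0000,0.0063,0,0,0,0],[0.0108,0.0000,0.0071,0,0,0,0],[0.0103,0.0000,0.0078,0,0,0,0],[0.0097,0.0000,0.0085,0,0,0,0]
[0.0091,0.0000,0.0092,0,0,0,0],[0.0084,0.0000,0.0098,0,0,0,0],[0.0077,0.0000,0.0103,0,0,0,0],[0.0070,0.0000,0.0108,0,0,0,0],[0.0062,0.0000,0.0113,0,0,0,0]
[0.0054,0.0000,0.0117,0,0,0,0],[0.0046,0.0000,0.0121,0,0,0,0],[0.0037,0.0000,0.0124,0,0,0,0],[0.0029,0.0000,0.0126,0,0,0,0],[0.0020,0.0000,0.0128,0,0,0,0]
```

Under the tab with no contact force. I'll lift the first third and check.

```bash
python3 -m crank '[[[0.012,0,-0.006,0,0,0,0],[0.011,0,-0.0065,0,0,0,0],[0.0115,0,-0.006,0,0,0,0],[0.012,0,-0.005,0,0,0,0],[0.012,0,-0.004,0,0,0,0]]]'
python3 -m crank '[[[0.0125,0,-0.0033,0,0,0,0],[0.0127,0,-0.0024,0,0,0,0],[0.0128,0,-0.0015,0,0,0,0],[0.013,0,-0.0006,0,0,0,0],[0.013,0,0.0003,0,0,0,0]]]'
python3 - <<'E'
from h import *
s=snapshot("scene");i=s["color"][130:240,230:410,::-1]
cv2.imwrite("pics/sc2.png",cv2.resize(i,None,fx=4.4,fy=4.4,interpolation=cv2.INTER_CUBIC))
arc(40,115,.185,20)
E
```

```text
time_s: 10.8
tcp_pos: [0.6368, -0.0888, 0.0814]
ee_rot: [3.141, -0.958, 1.725]
wrist_force: [-0.7, -2.1, -0.9]
gripper_width: -0.0001
finger_force: 0.7
time_s: 11.3
tcp_pos: [0.6319, -0.0578, 0.1374]
ee_rot: [-3.141, -0.959, 1.724]
wrist_force: [0.5, -0.7, 0.3]
gripper_width: 0.0003
finger_force: 0.5
t 11.35 binder tcp mm [  12.2 -150.7  139.1] F [1.8 0.5 0.8] j [-0.46  0.79  1.46  0.73  1.58 -0.88]
corner [-0.1444  0.1481] phi 38.2 r 0.18372322875700808
[0.0154,0.0000,0.0002,0,0,0,0],[0.0119,0.0000,0.0021,0,0,0,0],[0.0118,0.0000,0.0028,0,0,0,0],[0.0116,0.0000,0.0036,0,0,0,0],[0.0113,0.0000,0.0043,0,0,0,0]
[0.0110,0.0000,0.0051,0,0,0,0],[0.0106,0.0000,0.0058,0,0,0,0],[0.0102,0.0000,0.0065,0,0,0,0],[0.0098,0.0000,0.0071,0,0,0,0],[0.0093,0.0000,0.0077,0,0,0,0]
[0.0088,0.0000,0.0083,0,0,0,0],[0.0082,0.0000,0.0089,0,0,0,0],[0.0076,0.0000,0.0094,0,0,0,0],[0.0070,-0.0000,0.0099,0,0,0,0],[0.0063,-0.0000,0.0103,0,0,0,0]
[0.0056,-0.0000,0.0107,0,0,0,0],[0.0049,-0.0000,0.0111,0,0,0,0],[0.0042,-0.0000,0.0114,0,0,0,0],[0.0034,-0.0000,0.0116,0,0,0,0],[0.0027,-0.0000,0.0118,0,0,0,0]
```

View pics/sc2.png

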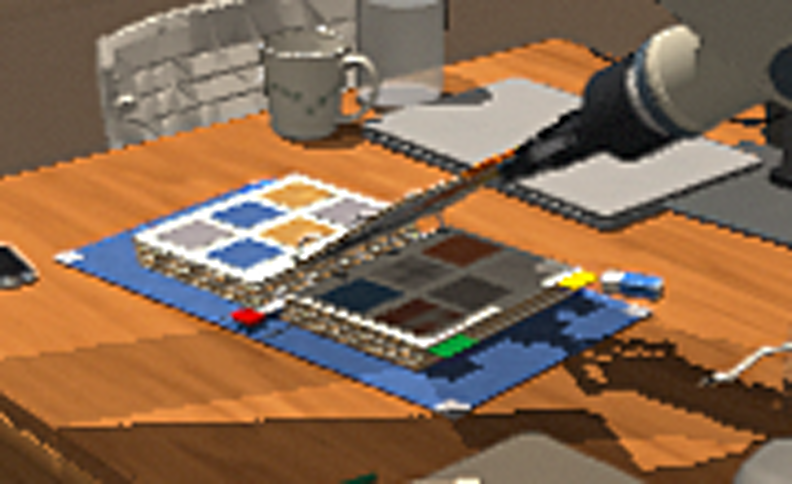

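The board is up at about 40° and rests on the fingertip at (500,175). Continuing past upright.

```bash
python3 -m crank '[[[0.0125,0,0.001,0,0,0,0],[0.012,0,0.002,0,0,0,0],[0.012,0,0.003,0,0,0,0],[0.0116,0,0.0036,0,0,0,0],[0.0113,0,0.0043,0,0,0,0]]]'
python3 -m crank '[[[0.011,0,0.005,0,0,0,0],[0.0106,0,0.0058,0,0,0,0],[0.0102,0,0.0065,0,0,0,0],[0.0098,0,0.0071,0,0,0,0],[0.0093,0,0.0077,0,0,0,0]]]'
python3 -m crank '[[[0.0088,0,0.0083,0,0,0,0],[0.0082,0,0.0089,0,0,0,0],[0.0076,0,0.0094,0,0,0,0],[0.007,0,0.01,0,0,0,0],[0.0063,0,0.0103,0,0,0,0]]]'
python3 - <<'E'
from h import *
s=snapshot("scene");i=s["color"][130:240,230:410,::-1]
cv2.imwrite("pics/sc3.png",cv2.resize(i,None,fx=4.4,fy=4.4,interpolation=cv2.INTER_CUBIC))
arc(92,130,.178,10)
E
```

```text
time_s: 11.85
tcp_pos: [0.6248, -0.0126, 0.1778]
ee_rot: [-3.141, -0.959, 1.724]
wrist_force: [0.8, -1.2, -0.1]
gripper_width: 0.0
finger_force: 0.4
time_s: 12.35
tcp_pos: [0.6163, 0.0424, 0.2006]
ee_rot: [-3.141, -0.959, 1.724]
wrist_force: [0.2, -1.2, -0.6]
gripper_width: -0.0001
finger_force: 0.2
time_s: 12.85
tcp_pos: [0.6071, 0.1019, 0.2043]
ee_rot: [-3.141, -0.959, 1.724]
wrist_force: [-0.8, -0.4, -0.3]
gripper_width: 0.0002
finger_force: 0.1
t 12.9 binder tcp mm [ 11.4  11.5 204.2] F [ 0.  -0.4 -0.3] j [-0.26  0.61  1.64  0.85  1.47 -0.78]
corner [0.0178 0.2132] phi 95.7 r 0.179598475135249
[-0.0025,0.0001,-0.0011,0,0,0,0],[0.0056,0.0001,0.0104,0,0,0,0],[0.0049,0.0001,0.0108,0,0,0,0],[0.0041,0.0001,0.0111,0,0,0,0],[0.0034,0.0001,0.0113,0,0,0,0]
[0.0026,0.0001,0.0115,0,0,0,0],[0.0019,0.0001,0.0117,0,0,0,0],[0.0011,0.0001,0.0118,0,0,0,0],[0.0003,0.0001,0.0118,0,0,0,0],[-0.0005,0.0001,0.0118,0,0,0,0]
```

View pics/sc3.png

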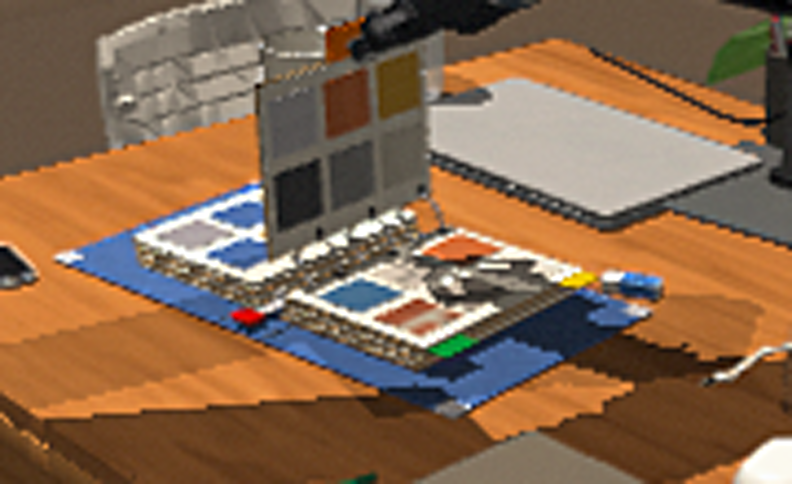

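The board is just past upright and the tip is behind the tab at (355,45). I'll push on to about 125°, back off, and let it settle.

```bash
python3 -m crank '[[[0.0056,0,0.0104,0,0,0,0],[0.0049,0,0.0108,0,0,0,0],[0.004,0,0.011,0,0,0,0],[0.0034,0,0.0113,0,0,0,0],[0.0026,0,0.0115,0,0,0,0]]]'
python3 -m crank '[[[0.0019,0,0.0117,0,0,0,0],[0.001,0,0.0118,0,0,0,0],[0,0,0.0118,0,0,0,0],[0,0,0,0,0,0,0],[0,0,0,0,0,0,0]]]'
python3 -m crank '[[[0,0,-0.02,0,0,0,0],[0,0,-0.03,0,0,0,0],[0,0,-0.04,0,0,0,0],[0,0,-0.04,0,0,0,0],[0,0,-0.04,0,0,0,0]]]'
python3 -m crank '[[[0,0,-0.02,0,0,0,0],[0,0,0,0,0,0,0],[0,0,0,0,0,0,0],[0,0,0,0,0,0,0],[0,0,0,0,0,0,0]]]'
python3 - <<'E'
from h import *
s=snapshot("scene");i=s["color"][130:240,230:410,::-1]
cv2.imwrite("pics/sc4.png",cv2.resize(i,None,fx=4.4,fy=4.4,interpolation=cv2.INTER_CUBIC))
state()
E
```

```text
time_s: 13.4
tcp_pos: [0.5984, 0.1579, 0.1891]
ee_rot: [-3.141, -0.959, 1.724]
wrist_force: [-0.5, -0.3, 0.1]
gripper_width: -0.0001
finger_force: 0.0
time_s: 13.9
tcp_pos: [0.5939, 0.1873, 0.1714]
ee_rot: [-3.14, -0.959, 1.724]
wrist_force: [-0.1, 0.2, 1.2]
gripper_width: 0.0001
finger_force: 0.0
time_s: 14.4
tcp_pos: [0.6155, 0.0467, 0.2713]
ee_rot: [3.141, -0.957, 1.724]
wrist_force: [0.2, 0.2, -0.9]
gripper_width: -0.0001
finger_force: 0.0
time_s: 14.9
tcp_pos: [0.6172, 0.0342, 0.2803]
ee_rot: [-3.139, -0.959, 1.723]
wrist_force: [0.1, 1.1, -1.3]
gripper_width: 0.0004
finger_force: 0.0
t 14.95 binder tcp mm [ 11.4 -58.4 280.3] F [ 1.3  0.9 -0.7] j [-0.35  0.57  1.53  0.8   1.63 -0.71]
```

View pics/sc4.png

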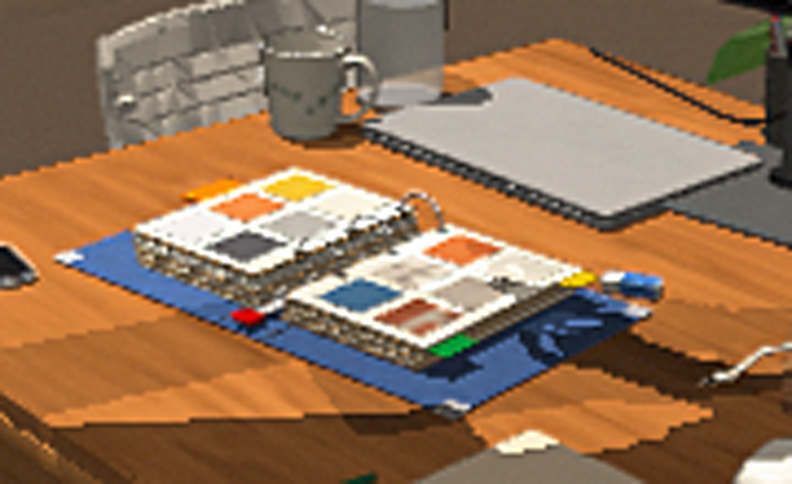

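The board lies flat on the left pile with its orange tab at (208,190). The lever is still flat at (248,316), and the arm is clear of everything.

```bash
python3 -c "
from cell import *
print(job_done())"
```

```text
the job is handed in; nothing more can be done
None
```

The lever is pressed flat and the rings are shut; the top board was then turned over and lies flat on the left pile, and I handed the job in at about 15 s with the arm clear and no sign that anything else moved.

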